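# Clamp a glass plate in the sprung plate vise

## Robot

A 6-joint arm with a two-finger parallel gripper is mounted at the origin on the work surface. World frame = base frame: x ahead of the robot, y to its left, z up, the work surface at z = 0. Lengths are in m, angles in rad, forces in N, time in s.
With the tool pointing down it reaches from about 0.3 to 0.875 m from the base axis. Payload 6.4 kg.
Tool frame: the origin (TCP) lies midway between the tips of the shut fingers; the grasp point (between the pads) lies 19 mm behind it (ctrl.pinch_z is the distance from the TCP to the grasp point, in m); z points along the fingers, y is the line along which they close (so a half turn about z gives the same grasp; the last joint's range is limited). The gripper opens to 85 mm and grips with 20 to 120 N. Pads are 22 mm wide; open, the fingers measure 114 mm over their backs; the gripper's body (76 mm by 85 mm) begins 54 mm behind the grasp point. The pads swing forward as they close: fully open they stand 13 mm farther back than shut.
Start: joints at [-1.508, 0.181, 1.607, -0, 1.354, -0.206], TCP at [0.153, -0.554, 0.231] pointing down, gripper open.
Joint ranges: [-2.99, 2.99], [-0.89, 2.07], [0.3, 2.58], [-1.14, 4.28], [0, 2.63], [-3.12, 3.12]. Speed limits (rad/s): [2.57, 2.57, 3.01, 3.14, 3.14, 3.14].

## Interface

Orientations are given as a unit quaternion [w, x, y, z].
In Python, from bench import ctrl gives the robot as it stands.
- The arm moves only by the tool apply_moves, never from a script. Its argument "moves" is a list of rows, each an object with "jaw": the opening, from 0 (shut) to 1 (fully open); "offset": the shift along the tool's x, y, z in mm, a list of three; "rot": the turn, a rotation vector about the tool's x, y, z in degrees, a list of three. In form: [{"jaw": jaw, "offset": [dx, dy, dz], "rot": [ax, ay, az]}, ...]. A call has exactly 5 rows; each row shifts and turns the commanded pose from where the row before left it, along the tool's axes as they then stand; what a row does not reach is not made up. A row lasts 1/8 s, in which the tool goes at most 62.5 mm and 10.7 degrees, less where a joint would pass 70% of its speed; a pose out of reach is approached as far as the arm can. A call is refused whole if a number of a shift passes 62.5 or a number of a turn 10.7, either way. A call with a gripper value outside its range is refused whole. The fingers move at their own pace and stop on an object; the grip force is fixed at half the most. Time passes only in rows, so rows that do not move let the fingers close, or fill a call up. It gives the time, the measured TCP pose, the force, the opening and the grip force at its end, in the units of the state.
- ctrl.get_obs(): the state, without advancing time (a new reading comes with each control period).
- ctrl.camera(name): name is "scene" or "side" or "wrist"; returns (picture, depth): 400x640x3 uint8, red, green, blue; 400x640 float32, m along the optical axis (not along the pixel's ray), 0 where there is no reading.
- ctrl.camera_params(name): a dict with "K" (3x3 intrinsics, pixels), "dist" ([k1, k2, p1, p2, k3] as OpenCV has them; the pictures are not rectified), "cam_to_world" (4x4, takes a point from camera to world coordinates); the wrist camera has in their place "mount" (4x4, takes a point from camera to tool coordinates, whose origin is the TCP and whose axes are the flange's). Camera axes: x right, y down, z forward; pixel columns grow to the right and rows downward; lengths in m; the calibration is good to about 2 mm. A picture is of the moment at which its call begins: read the wrist's pose just before it. camera_params takes no time and is no camera call.
- ctrl.hand_in(): hands the job in; it is judged then, once.
Trained networks look in the newest picture that a camera, given by its name, has taken for a name from the list of things; names that differ only in an ending like _2 or _b are one class to them, and where a whole thing is asked for, a point or a joint stands for the part that bears it (a point fixed in the world has none). Each returns a list of dicts, best first, with "score" (0 to 1); they miss things now and then, are a little off and sometimes report something else, mostly with a low value. They report only what shows in the picture. A call takes as long as a camera call. They do not tell look-alikes from the thing itself.
- ctrl.outline_of(camera, target): "region" (400x640 bool, what is visible of it) and "position" ([column, row] in pixels, amid what is visible of it).
The state is a dict: "time_s": time; "q": joint angles; "dq": joint speeds; "joint_efforts": joint torques, N m; "eef_pos": TCP position; "eef_rot": TCP orientation; "wrist_force": force on the tool from outside, world axes, zero at the start; "torque": the same for the moment, N m; "opening": opening from 0.0 (shut) to 1.0 (fully open); "grasp_force": force on a finger pad.
Only numpy, scipy, OpenCV 4.12 (cv2) and the standard library are available. Lean on these libraries where they do the work, as an engineer would, in place of code of your own. Each camera call takes 0.05 s, during which the arm holds its last target. There are 200 camera calls.

## Task

Take the black glass plate off the pouring stand and load it into the plate vise for polishing: push the sprung jaw back with the end of the plate, lay the plate flat and centred across the cork bed and bring it back against the fixed stop. Keep hold of the plate until the sprung jaw has closed on it and clamps it squarely against the stop, easing the jaw back rather than letting it snap, and only then let go. Do not drop the plate on the bench, and leave the bottle, beaker, brush and tray where they are.

Things in the scene. Friction and masses are not known exactly. Their poses are not given: they have to be found in the camera images.
- plate: The glass plate: black glass, 90 (its x) x 65 (its y) x 4 mm thick, about 60 g. Origin: centre of its underside, z up. It starts lying flat and roughly centred on the pouring stand, underside 50 mm above the bench, overhanging the stand's top all round. It can be gripped across its 65 mm width.
- stand: The pouring stand: cream turned pedestal, loose, 0.7 kg, 50 mm high, top disc 48 mm across, foot 76 mm across and 6 mm thick at its rim. Origin: centre of its underside, on the bench.
- vise: The plate vise, screwed to the bench. Origin on the bench below the middle of a clamped plate; x runs lengthwise from the fixed stop (-x end) to the sprung jaw and its springs (+x end), y across, z up. Dark base board 90 mm wide, 16 mm thick, x = -85 to +175 mm; on it a pale wooden bar 40 mm wide with a cork bed. Aluminium spring bracket, 79 mm high, at x = 118 to 130 mm.
- stop: The fixed stop of the vise: wooden block, 50 mm wide (y), 20 mm thick (x), its top 60 mm above the bench, 6 mm above the cork bed. Its frame coincides with that of the vise; its clamping face is upright, at x = -45 mm, facing +x.
- seat (a point): Point on the top of the cork bed where the middle of the plate's underside lies when clamped; axes as the vise. The bed is 40 mm wide, 54 mm above the bench, x = -45 to +24 mm. A clamped plate lies lengthwise along x and overhangs the bar by 12.5 mm on either side, so fingers can go down beside the bar.
- jaw_face (a point): Top edge of the sprung jaw's clamping face, in the middle of its 50 mm width. The jaw is a pale wooden block with a smooth, slippery white nylon face; the face is upright, faces -x of the vise, and reaches from below the bed's level to 18 mm above the bed. It moves with the jaw; its axes are those of the vise.
- jaw (a joint): Travel of the sprung jaw in m, along +x of the vise. 0: sprung fully forward, as it starts, its face 70 mm from the stop's; 0.020: closed on the 90 mm plate; 0.038: end of travel. The spring pushes it towards the stop with about 3 N at 0, 6 N at 0.020, 8.7 N at 0.038; it has no catch and flies back when let go.
- bottle: Bystander: amber bottle with a label, 64 mm across, 160 mm high. Origin: centre of its underside.
- beaker: Bystander: white beaker, 72 mm across, 90 mm high. Origin: centre of its underside.
- brush: Bystander: brush lying on the bench between the stand and the vise. Origin: centre of its underside.
- tray: Bystander: white developing tray, 260 (x) x 200 (y) x 50 mm. Origin: centre of its underside.
There are look-alikes about, which are no part of the job. There is more than one size of the plate; the job needs the largest.

How it is judged:
On the way:
1. the plate lies on the bed, clamped between stop and closed jaw, while the fingers still hold it (x of plate in the frame of seat between -0.003 and 0.003 m and z of plate in the frame of seat below 0.0025 m and value of joint jaw between 0.0175 and 0.0225 m and contact force between plate and stop above 1.5 N and contact force between the fingers and plate above 0.3 N), for 0.3 s.
At the end, for the whole second after the job is handed in: The plate lies flat on the cork bed (underside within 2.5 mm of it, tilt under 0.05 rad), square to the vise (within 0.06 rad), its middle within 3 mm lengthwise and 10 mm crosswise of the seat, clamped between stop and sprung jaw (jaw at 17.5 to 22.5 mm, over 1.5 N on the stop), let go and at rest (x of plate in the frame of seat between -0.003 and 0.003 m and y of plate in the frame of seat between -0.01 and 0.01 m and z of plate in the frame of seat between -0.0025 and 0.0025 m and angle between plate's own z axis and vertical below 0.05 rad and angle between the x axis of plate and the x axis of vise, either way round below 0.06 rad and value of joint jaw between 0.0175 and 0.0225 m and contact force between plate and stop above 1.5 N and linear speed of plate below 0.02 m/s); the robot touches nothing.
It fails at once if the sprung jaw snaps back (faster than 0.15 m/s) (velocity of joint jaw below -0.15 m/s).
It fails at once if the plate falls to the bench (height (world z) of plate below 0.03 m).
It fails at once if a bystander is moved by more than 25 mm (distance of any of bottle, beaker, brush, tray from where it was at the start of the episode above 0.025 m).
It also fails if it takes over 42 s, if anything falls off the work surface, if the arm or the gripper's body presses on something with over 40 N, if the wrist force passes 120 N, or if a joint passes its speed limit or range.

## Working session

There is one attempt and no reset: what is moved stays moved. The work goes in short steps, Python scripts to look and compute and a tool call to move; the robot and the scene stay as the last step left them, time stands still between calls to the robot, and variables do not carry over. Pictures are saved under pics/ and viewed, at most 10 in all, crops included, and the job is handed in when it is done.

Besides the shell and the picture viewer there is one more tool, called after "Call:" as a command line: name --argument value ..., lists and objects as JSON in quotes. apply_moves: Moves the arm, as the interface text tells. Its arguments: {"type":"object","properties":{"moves":{"type":"array"}},"required":["moves"]}

```bash
ls; mkdir -p pics
cat > h.py <<'E'
import numpy as np, cv2
from bench import ctrl
from scipy.spatial.transform import Rotation as R
def rot(q): return R.from_quat([q[1],q[2],q[3],q[0]])
def shot(n):
    o=ctrl.get_obs(); im,d=ctrl.camera(n); p=ctrl.camera_params(n)
    if n=="wrist":
        T=np.eye(4);T[:3,:3]=rot(o["eef_rot"]).as_matrix();T[:3,3]=o["eef_pos"];T=T@np.array(p["mount"])
    else: T=np.array(p["cam_to_world"])
    return im,d,np.array(p["K"]),np.array(p["dist"]),T
def cloud(s,mask=None):
    im,d,K,D,T=s
    m=d>0
    if mask is not None: m&=mask
    v,u=np.nonzero(m)
    n=cv2.undistortPoints(np.c_[u,v].astype(float)[:,None],K,D)[:,0]
    z=d[v,u][:,None]
    return np.c_[n*z,z]@T[:3,:3].T+T[:3,3]
def onplane(s,uv,h):
    im,d,K,D,T=s
    n=cv2.undistortPoints(np.array(uv,float).reshape(-1,1,2),K,D)[:,0]
    r=np.c_[n,np.ones(len(n))]@T[:3,:3].T
    return T[:3,3]+r*((h-T[2,3])/r[:,2])[:,None]
def save(im,n): cv2.imwrite("pics/"+n,im[...,::-1])
E
python3 - <<'E'
from h import *
for c in ["scene","side"]:
    s=shot(c);save(s[0],c+"0.png")
    for t in ["plate","stand","vise","stop","jaw","jaw_face","bottle","beaker","brush","tray"]:
        try: r=ctrl.outline_of(c,t)
        except Exception as e: print(t,e);continue
        for x in r:
            P=cloud(s,x["region"])
            print(c,t,round(x["score"],2),np.round(x["position"]),x["region"].sum(),np.round(np.median(P,0),3) if len(P) else None,np.round(np.percentile(P,[2,98],axis=0),3).tolist() if len(P) else None)
print(ctrl.get_obs())
E
```

```text
pics
scene plate 0.79 [149. 302.] 460 [ 0.42  -0.362  0.004] [[0.388, -0.384, -0.0], [0.451, -0.34, 0.007]]
scene plate 0.67 [168. 249.] 347 [ 0.341 -0.24   0.004] [[0.311, -0.262, 0.001], [0.369, -0.22, 0.008]]
scene plate 0.65 [201. 259.] 876 [ 0.462 -0.215  0.055] [[0.417, -0.257, 0.052], [0.506, -0.173, 0.059]]
scene stand 0.55 [214. 278.] 213 [ 0.488 -0.217  0.009] [[0.465, -0.248, 0.002], [0.506, -0.178, 0.053]]
scene vise 0.81 [285. 190.] 2446 [0.47  0.08  0.038] [[0.333, 0.022, 0.009], [0.572, 0.148, 0.079]]
scene stop 0.73 [294. 206.] 168 [0.543 0.056 0.06 ] [[0.527, 0.036, 0.025], [0.558, 0.082, 0.064]]
scene jaw 0.52 [280. 179.] 310 [0.45  0.094 0.07 ] [[0.404, 0.068, 0.05], [0.473, 0.122, 0.077]]
scene jaw_face 0.81 [281. 176.] 275 [0.453 0.094 0.071] [[0.408, 0.068, 0.055], [0.473, 0.121, 0.077]]
scene bottle 0.91 [316. 304.] 937 [ 0.764 -0.128  0.109] [[0.731, -0.148, 0.015], [0.785, -0.093, 0.163]]
scene beaker 0.62 [358. 244.] 893 [0.732 0.09  0.058] [[0.702, 0.045, 0.003], [0.766, 0.112, 0.093]]
scene beaker 0.5 [293. 207.] 143 [0.543 0.058 0.061] [[0.531, 0.036, 0.0
[... 1631 characters left out ...]
 0.05]]
{'time_s': 1.1, 'q': array([-1.50829600e+00,  1.80808340e-01,  1.60703668e+00, -3.82501481e-07,
        1.35377553e+00, -2.06295853e-01]), 'dq': array([-0.00133084,  0.00157275,  0.0005047 ,  0.00060784,  0.00043845,
       -0.00068418]), 'joint_efforts': array([-1.24517646e-03, -4.44856846e+01, -3.51685095e+01, -4.86676163e-04,
        6.92288286e-04, -5.49799140e-06]), 'eef_pos': array([ 0.15272256, -0.55434983,  0.23126601]), 'eef_rot': array([-1.39217550e-05,  9.90982158e-01,  1.33993892e-01,  8.15423565e-07]), 'wrist_force': array([-0.41582139,  1.05966636, -0.59216715]), 'torque': array([-0.01107159, -0.00864105, -0.00943643]), 'grasp_force': 0.0, 'opening': 1.0006569137178387}
```

Run:
```python
from h import *
for c in ["scene","side"]:
    s=shot(c)
    if c=="scene":
        b=cv2.resize(s[0][140:330,120:400],None,fx=2.8,fy=2.8,interpolation=cv2.INTER_CUBIC);save(b,"crop.png")
    def rect(P,n):
        (a,w,g)=cv2.minAreaRect((P[:,:2]*1000).astype(np.float32)); print(c,n,len(P),np.round(a,1),np.round(w,1),round(g,1), 'z',np.round(np.median(P[:,2]),4))
    for x in ctrl.outline_of(c,"plate"):
        u=cv2.erode(x["region"].astype(np.uint8),np.ones((1,1)))>0
        v,uu=np.nonzero(u); P=cloud(s,u); z=np.median(P[:,2]); h=0.054 if z>.03 else .004
        rect(onplane(s,np.c_[uu,v],h),'plate')
    A=cloud(s)
    W=A[(A[:,0]>.28)&(A[:,0]<.63)&(A[:,1]>-.02)&(A[:,1]<.22)]
    off=0 if c=="scene" else .004
    for lo,hi in [(.010,.019),(.048,.056),(.057,.063),(.067,.0745),(.0755,.083)]:
        P=W[(W[:,2]+off>lo)&(W[:,2]+off<hi)]
        if len(P)>5: rect(P,(lo,hi)); print(np.round(np.mean(P,0),4))
```

```text
scene plate 342 [ 340.7 -240.3] [61.1 43.5] 1.5 z 0.004
scene plate 898 [ 461.4 -212.2] [64.9 92.6] 49.6 z 0.054
scene plate 437 [ 419.9 -361.4] [62.6 43.7] 9.6 z 0.004
scene (0.01, 0.019) 841 [448.5  95.9] [ 90.8 260.9] 69.7 z 0.0168
[0.4658 0.0745 0.0165]
scene (0.048, 0.056) 385 [468.4  87.3] [ 54.9 197.4] 68.8 z 0.0535
[0.4809 0.0824 0.0532]
scene (0.057, 0.063) 211 [462.6  89.3] [ 55.3 191.4] 68.8 z 0.0602
[0.5019 0.0754 0.0599]
scene (0.067, 0.0745) 262 [408.  110.6] [ 53.5 127.2] 71.0 z 0.0709
[0.4236 0.1046 0.071 ]
scene (0.0755, 0.083) 88 [415.9 105. ] [ 55.6 107.1] 66.1 z 0.0792
[0.3892 0.1192 0.079 ]
side plate 82 [ 340. -233.] [57.2 36.1] 0.7 z 0.004
side plate 54 [ 422.4 -350.8] [51.  32.5] 0.7 z 0.004
side plate 230 [ 465.9 -203. ] [70.1 94.4] 52.5 z 0.054
side (0.01, 0.019) 425 [456.5 137.9] [127.6 268.6] 79.1 z 0.0131
[0.4575 0.1285 0.0122]
side (0.048, 0.056) 313 [456.1  97.7] [ 50.7 225.4] 70.3 z 0.0492
[0.4485 0.1056 0.0489]
side (0.057, 0.063) 121 [459.5  97.8] [ 52.4 199. ] 68.8 z 0.0563
[0.5006 0.0844 0.0561]
side (0.067, 0.0745) 168 [409.  114.3] [ 55.1 125.5] 69.2 z 0.0669
[0.4198 0.1128 0.0668]
side (0.0755, 0.083) 60 [418.3 111.2] [ 53.8 104.3] 70.6 z 0.0755
[0.3997 0.1212 0.0752]
```

View pics/crop.png

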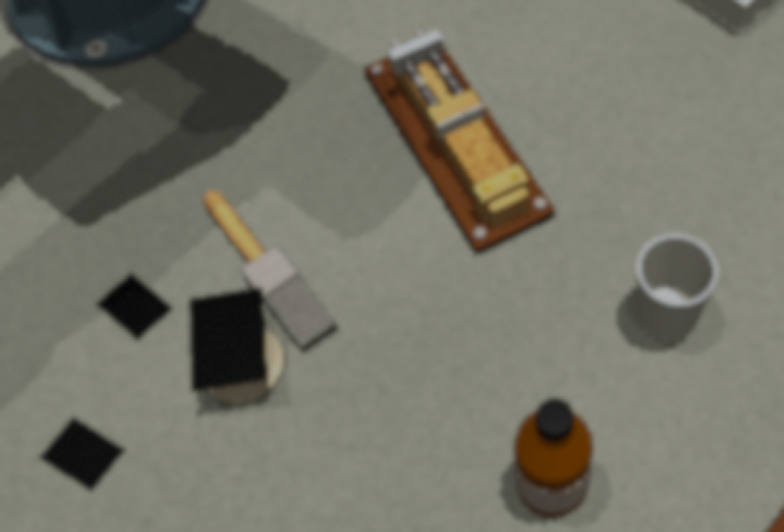

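```bash
cat >> h.py <<'E'
def head(o): x=rot(o["eef_rot"]).as_matrix()[:,0]; return np.degrees(np.arctan2(x[1],x[0]))
def plan(x,y,z,h,n):
    "n even rows from here to TCP x,y,z (mm), tool-x heading h (deg), tool straight down"
    o=ctrl.get_obs(); p=np.array(o["eef_pos"])*1000; a=head(o); d=(np.array([x,y,z])-p)/n; da=(h-a)/n
    print("at",np.round(p,1),"head",round(a,2),"t",o["time_s"])
    for i in range(n):
        t=np.radians(a+da*i); c,s=np.cos(t),np.sin(t)
        print(np.round([c*d[0]+s*d[1], s*d[0]-c*d[1], -d[2]],1).tolist(),"rz",round(-da,2))
E
python3 - <<'E'
from h import *
print(np.round(ctrl.camera_params("wrist")["mount"],3))
plan(461,-212,200,-40.4,10)
E
```

```text
[[-0.    -0.96  -0.281  0.072]
 [ 1.    -0.001  0.001 -0.   ]
 [-0.001 -0.281  0.96  -0.143]
 [ 0.     0.     0.     1.   ]]
at [ 152.7 -554.3  231.3] head 15.4 t 1.3
[38.8, -24.8, 3.1] rz 5.58
[36.2, -28.5, 3.1] rz 5.58
[33.3, -31.9, 3.1] rz 5.58
[30.0, -34.9, 3.1] rz 5.58
[26.5, -37.7, 3.1] rz 5.58
[22.7, -40.1, 3.1] rz 5.58
[18.7, -42.1, 3.1] rz 5.58
[14.5, -43.7, 3.1] rz 5.58
[10.2, -44.9, 3.1] rz 5.58
[5.8, -45.7, 3.1] rz 5.58
```

Call:
apply_moves --moves '[{"jaw": 1,"offset": [38.8,-24.8,3],"rot": [0,0,5.6]},{"jaw": 1,"offset": [36.2,-28.5,3],"rot": [0,0,5.6]},{"jaw": 1,"offset": [33.3,-31.9,3],"rot": [0,0,5.6]},{"jaw": 1,"offset": [30,-35,3],"rot": [0,0,5.6]},{"jaw": 1,"offset": [26.5,-37.7,3],"rot": [0,0,5.6]}]'

```text
time_s: 1.92
eef_pos: [0.3078, -0.3821, 0.2164]
eef_rot: [0.0, 0.994, -0.111, 0.0]
wrist_force: [-0.7, -0.2, -0.7]
opening: 1.001
grasp_force: 0.0
```

Call:
apply_moves --moves '[{"jaw": 1,"offset": [22.7,-40,3],"rot": [0,0,5.6]},{"jaw": 1,"offset": [18.7,-42,3],"rot": [0,0,5.6]},{"jaw": 1,"offset": [14.5,-43.7,3],"rot": [0,0,5.6]},{"jaw": 1,"offset": [10.2,-45,3],"rot": [0,0,5.6]},{"jaw": 1,"offset": [5.8,-45.7,3],"rot": [0,0,5.6]}]'

```text
time_s: 2.55
eef_pos: [0.4626, -0.2115, 0.2015]
eef_rot: [0.0, 0.937, -0.348, 0.0]
wrist_force: [-0.7, 0.1, -0.8]
opening: 1.0
grasp_force: 0.0
```

Run:
```python
from h import *
s=shot("wrist");save(s[0],"w1.png")
for x in ctrl.outline_of("wrist","plate"):
    u=x["region"]; P=cloud(s,u)
    c=max(cv2.findContours(u.astype(np.uint8),0,2)[0],key=cv2.contourArea)[:,0]
    z=np.median(P[:,2]) if len(P) else .054
    Q=onplane(s,c,.054 if z>.03 else .004); a,w,g=cv2.minAreaRect((Q[:,:2]*1000).astype(np.float32))
    print(round(x["score"],2),x["position"],u.sum(),z,np.round(a,1),np.round(w,1),round(g,1))
plan(461,-212,110,-40.4,5)
```

```text
0.81 [413.2, 235.9] 2037 0.00272069719150414 [ 341.6 -240.6] [61.5 43.9] 1.7
0.76 [321.1, 182.1] 7319 0.05394213841996309 [ 461.2 -213.2] [65.6 90.1] 50.4
at [ 463.4 -209.4  201.1] head -40.45 t 2.65
[-0.0, 0.7, 18.2] rz -0.01
[-0.0, 0.7, 18.2] rz -0.01
[-0.0, 0.7, 18.2] rz -0.01
[-0.0, 0.7, 18.2] rz -0.01
[-0.0, 0.7, 18.2] rz -0.01
```

View pics/w1.png

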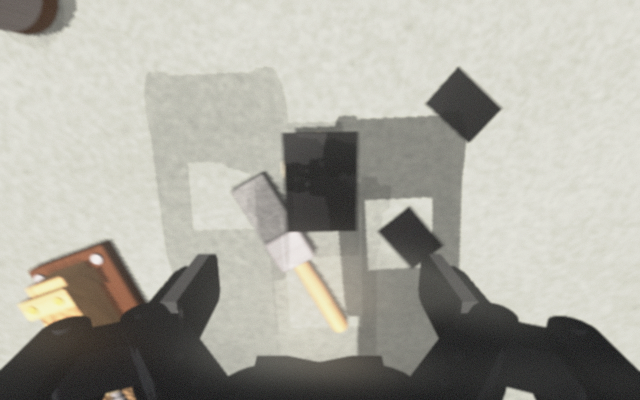

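Run:
```python
from h import *
plan(461.2,-213.2,28,-39.6,10)
```

```text
at [ 463.4 -209.4  201.1] head -40.45 t 2.65
[0.1, 0.4, 17.3] rz -0.09
[0.1, 0.4, 17.3] rz -0.09
[0.1, 0.4, 17.3] rz -0.09
[0.1, 0.4, 17.3] rz -0.09
[0.1, 0.4, 17.3] rz -0.09
[0.1, 0.4, 17.3] rz -0.09
[0.1, 0.4, 17.3] rz -0.09
[0.1, 0.4, 17.3] rz -0.09
[0.1, 0.4, 17.3] rz -0.09
[0.1, 0.4, 17.3] rz -0.09
```

Call:
apply_moves --moves '[{"jaw": 1,"offset": [0.8,4,25],"rot": [0,0,-0.8]},{"jaw": 1,"offset": [0,0,30],"rot": [0,0,0]},{"jaw": 1,"offset": [0,0,30],"rot": [0,0,0]},{"jaw": 1,"offset": [0,0,25],"rot": [0,0,0]},{"jaw": 1,"offset": [0,0,10],"rot": [0,0,0]}]'

```text
time_s: 3.28
eef_pos: [0.4584, -0.2161, 0.0799]
eef_rot: [-0.0, 0.94, -0.34, -0.001]
wrist_force: [0.6, -0.6, -0.0]
opening: 1.0
grasp_force: 0.0
```

Run:
```python
from h import *
s=shot("wrist");save(s[0],"w2.png")
for x in ctrl.outline_of("wrist","plate"):
    u=x["region"]; P=cloud(s,u)
    c=max(cv2.findContours(u.astype(np.uint8),0,2)[0],key=cv2.contourArea)[:,0]
    z=np.median(P[:,2]) if len(P) else .054
    Q=onplane(s,c,.054 if z>.03 else .004); a,w,g=cv2.minAreaRect((Q[:,:2]*1000).astype(np.float32))
    print(round(x["score"],2),x["position"],u.sum(),z,np.round(a,1),np.round(w,1),round(g,1))
plan(461,-213,28,-39.6,5)
```

```text
0.72 [413.1, 301.2] 687 0.0027538317802703327 [ 351.6 -220.2] [18.  49.6] 70.0
0.65 [311.4, 230.1] 19105 0.05400406334733146 [ 461.  -213.6] [65.6 91. ] 50.1
0.56 [537.2, 111.5] 7229 0.0029434023049222935 [ 420.2 -361. ] [61.1 44.3] 10.0
at [ 458.9 -216.2   80.6] head -39.8 t 3.375
[-0.1, -0.8, 10.5] rz -0.04
[-0.1, -0.8, 10.5] rz -0.04
[-0.1, -0.8, 10.5] rz -0.04
[-0.1, -0.8, 10.5] rz -0.04
[-0.1, -0.8, 10.5] rz -0.04
```

View pics/w2.png

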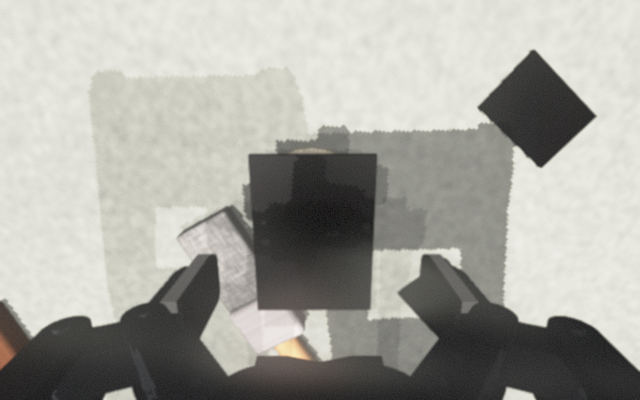

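Call:
apply_moves --moves '[{"jaw": 1,"offset": [-0.4,-3.7,12],"rot": [0,0,0]},{"jaw": 1,"offset": [0,0,18],"rot": [0,0,0]},{"jaw": 1,"offset": [0,0,15],"rot": [0,0,0]},{"jaw": 1,"offset": [0,0,7.5],"rot": [0,0,0]},{"jaw": 1,"offset": [0,0,0],"rot": [0,0,0]}]'

```text
time_s: 4.0
eef_pos: [0.4614, -0.2129, 0.0283]
eef_rot: [-0.0, 0.94, -0.34, -0.0]
wrist_force: [-0.9, -0.3, 0.7]
opening: 1.001
grasp_force: 0.0
```

Run:
```python
from h import *
s=shot("side");save(cv2.resize(s[0][120:200,280:400],None,fx=5,fy=5),"s2.png")
plan(461,-213.4,28,-39.6,1)
```

```text
at [ 461.8 -213.1   28.8] head -39.79 t 4.05
[-0.4, 0.7, 0.8] rz -0.19
```

View pics/s2.png

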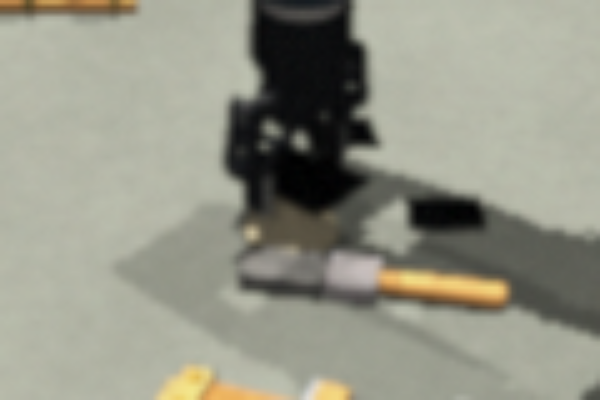

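Call:
apply_moves --moves '[{"jaw": 0.6,"offset": [0,0,0],"rot": [0,0,0]},{"jaw": 0.5,"offset": [0,0,0],"rot": [0,0,0]},{"jaw": 0.5,"offset": [0,0,0],"rot": [0,0,0]},{"jaw": 0.5,"offset": [0,0,0],"rot": [0,0,0]},{"jaw": 0.5,"offset": [0,0,0],"rot": [0,0,0]}]'

```text
time_s: 4.68
eef_pos: [0.4623, -0.2136, 0.0299]
eef_rot: [0.0, 0.94, -0.34, 0.001]
wrist_force: [-1.4, 0.4, 3.8]
opening: 0.738
grasp_force: 64.1
```

Call:
apply_moves --moves '[{"jaw": 0.5,"offset": [0,0,-6],"rot": [0,0,0]},{"jaw": 0.5,"offset": [0,0,-15],"rot": [0,0,0]},{"jaw": 0.5,"offset": [0,0,-25],"rot": [0,0,0]},{"jaw": 0.5,"offset": [0,0,-25],"rot": [0,0,0]},{"jaw": 0.5,"offset": [0,0,-20],"rot": [0,0,0]}]'

```text
time_s: 5.3
eef_pos: [0.4621, -0.2134, 0.122]
eef_rot: [0.0, 0.94, -0.34, 0.001]
wrist_force: [-0.4, -0.1, 0.1]
opening: 0.736
grasp_force: 65.6
```

```bash
cat >> h.py <<'E'
def plate_tool(name):
    "held plate in tool coords from wrist: fit plane + outline"
    o=ctrl.get_obs(); s=shot("wrist"); save(s[0],name)
    Rm=rot(o["eef_rot"]).as_matrix(); p=np.array(o["eef_pos"])
    r=[x for x in ctrl.outline_of("wrist","plate") if x["region"].sum()>8000]
    for x in r[:1]:
        u=x["region"]; P=(cloud(s,cv2.erode(u.astype(np.uint8),np.ones((9,9)))>0)-p)@Rm
        A=np.c_[P[:,:2],np.ones(len(P))]; k=np.linalg.lstsq(A,P[:,2],rcond=None)[0]
        z=np.median(P[:,2]); wz=p[2]-z
        c=max(cv2.findContours(u.astype(np.uint8),0,2)[0],key=cv2.contourArea)[:,0]
        Q=(onplane(s,c,wz)-p)@Rm
        a,w,g=cv2.minAreaRect((Q[:,:2]*1000).astype(np.float32))
        print("plate in tool: score",x["score"],"z(top)",z,"slopes deg",np.degrees(k[:2]),"c",np.round(a,1),np.round(w,1),round(g,1))
E
python3 - <<'E'
from h import *
plate_tool("w3.png")
# vise x at 159.7 -> heading -20.3 ; target above: vise x=-20 -> 
plan(490.7+20*.938,80.3-20*.347,140,-20.3,10)
E
```

```text
plate in tool: score 0.67 z(top) -0.024028239664174528 slopes deg [ 0.13438036 -0.24742661] c [ 3.4 -0.6] [65.6 83. ] 89.8
at [ 463.4 -214.4  123.1] head -39.79 t 5.4
[-14.9, -25.1, -1.7] rz -1.95
[-14.0, -25.5, -1.7] rz -1.95
[-13.1, -26.0, -1.7] rz -1.95
[-12.2, -26.4, -1.7] rz -1.95
[-11.3, -26.8, -1.7] rz -1.95
[-10.4, -27.2, -1.7] rz -1.95
[-9.5, -27.6, -1.7] rz -1.95
[-8.5, -27.9, -1.7] rz -1.95
[-7.6, -28.1, -1.7] rz -1.95
[-6.6, -28.4, -1.7] rz -1.95
```

View pics/w3.png

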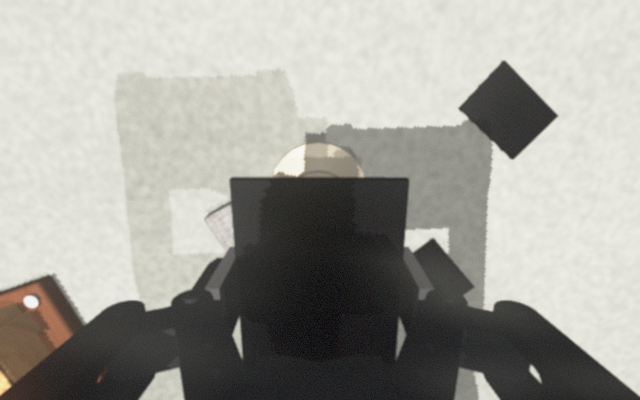

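Run:
```python
from h import *
plan(453.2,94.2,140,-20.3,10)
```

```text
at [ 463.4 -214.4  123.1] head -39.79 t 5.4
[-20.5, -23.1, -1.7] rz -1.95
[-19.7, -23.7, -1.7] rz -1.95
[-18.9, -24.4, -1.7] rz -1.95
[-18.1, -25.0, -1.7] rz -1.95
[-17.2, -25.6, -1.7] rz -1.95
[-16.3, -26.2, -1.7] rz -1.95
[-15.4, -26.7, -1.7] rz -1.95
[-14.5, -27.2, -1.7] rz -1.95
[-13.6, -27.7, -1.7] rz -1.95
[-12.6, -28.2, -1.7] rz -1.95
```

Call:
apply_moves --moves '[{"jaw": 0.5,"offset": [-20.5,-23.1,-3],"rot": [0,0,-1.95]},{"jaw": 0.5,"offset": [-19.7,-23.7,-3],"rot": [0,0,-1.95]},{"jaw": 0.5,"offset": [-18.9,-24.4,-3],"rot": [0,0,-1.95]},{"jaw": 0.5,"offset": [-18.1,-25,-3],"rot": [0,0,-1.95]},{"jaw": 0.5,"offset": [-17.2,-25.6,-3],"rot": [0,0,-1.95]}]'

```text
time_s: 6.02
eef_pos: [0.4561, -0.0578, 0.1345]
eef_rot: [-0.0, 0.966, -0.259, -0.0]
wrist_force: [0.6, -0.1, 0.3]
opening: 0.736
grasp_force: 65.6
```

Call:
apply_moves --moves '[{"jaw": 0.5,"offset": [-16.3,-26.2,-2],"rot": [0,0,-1.95]},{"jaw": 0.5,"offset": [-15.4,-26.7,0],"rot": [0,0,-1.95]},{"jaw": 0.5,"offset": [-14.5,-27.2,0],"rot": [0,0,-1.95]},{"jaw": 0.5,"offset": [-13.6,-27.7,0],"rot": [0,0,-1.95]},{"jaw": 0.5,"offset": [-12.6,-28.2,0],"rot": [0,0,-1.95]}]'

```text
time_s: 6.65
eef_pos: [0.451, 0.0963, 0.1364]
eef_rot: [0.0, 0.984, -0.176, -0.0]
wrist_force: [-0.1, 0.3, -0.9]
opening: 0.736
grasp_force: 65.6
```

Call:
apply_moves --moves '[{"jaw": 0.5,"offset": [0,0,0],"rot": [0,0,0]},{"jaw": 0.5,"offset": [0,0,0],"rot": [0,0,0]},{"jaw": 0.5,"offset": [0,0,0],"rot": [0,0,0]},{"jaw": 0.5,"offset": [0,0,0],"rot": [0,0,0]},{"jaw": 0.5,"offset": [0,0,0],"rot": [0,0,0]}]'

```text
time_s: 7.28
eef_pos: [0.4516, 0.0948, 0.1368]
eef_rot: [0.0, 0.984, -0.177, 0.0]
wrist_force: [-0.1, -0.1, -0.6]
opening: 0.734
grasp_force: 65.7
```

Run:
```python
from h import *
s=shot("wrist");save(s[0],"w4.png")
A=cloud(s); W=A[(A[:,0]>.40)&(A[:,0]<.63)&(A[:,1]>-.02)&(A[:,1]<.22)]
for lo,hi in [(.012,.020),(.050,.0565),(.0575,.063),(.067,.0755)]:
    P=W[(W[:,2]>lo)&(W[:,2]<hi)]
    if len(P)>20:
        a,w,g=cv2.minAreaRect((P[:,:2]*1000).astype(np.float32)); B=cv2.boxPoints((a,w,g))
        print(lo,len(P),np.round(a,1),np.round(w,1),round(g,1),'z',np.median(P[:,2]),np.round(B).tolist())
for x in ctrl.outline_of("wrist","stop"):
    print(x["score"],x["position"],x["region"].sum())
    P=cloud(s,x["region"]); P=P[abs(P[:,2]-.06)<.003]
    a,w,g=cv2.minAreaRect((P[:,:2]*1000).astype(np.float32)); print(len(P),a,w,g)
o=ctrl.get_obs();print(o["eef_pos"],head(o),o["time_s"])
```

```text
0.012 8535 [516.3  71.1] [ 90.5 113.6] 69.6 z 0.015971648959419993 [[447.0, 48.0], [554.0, 9.0], [585.0, 94.0], [479.0, 133.0]]
0.05 7007 [515.5  71.9] [47.2 94. ] 69.7 z 0.0538990103774136 [[463.0, 66.0], [551.0, 34.0], [568.0, 78.0], [480.0, 110.0]]
0.0575 2956 [541.2  62.3] [49.8 19.8] 69.7 z 0.06011716297367195 [[523.0, 42.0], [542.0, 35.0], [559.0, 82.0], [541.0, 89.0]]
0.94 [313.9, 57.4] 3016
2950 (541.2055053710938, 62.26502990722656) (49.846580505371094, 19.794954299926758) 69.66769409179688
[0.45159739 0.09502189 0.13682434] -20.33131595328905 7.375
```

View pics/w4.png

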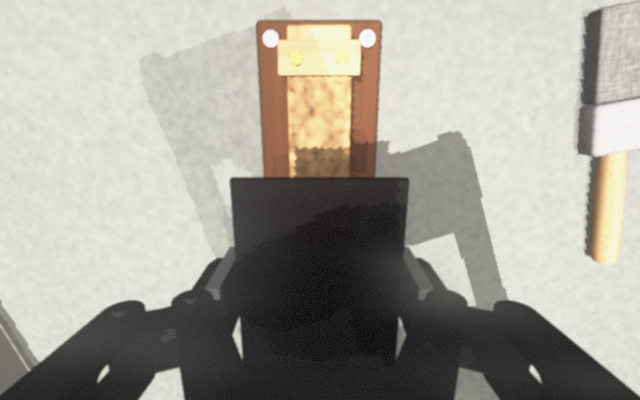

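Call:
apply_moves --moves '[{"jaw": 0.5,"offset": [20,0,0],"rot": [0,0,0]},{"jaw": 0.5,"offset": [28,0,0],"rot": [0,0,0]},{"jaw": 0.5,"offset": [19.5,0,0],"rot": [0,0,0]},{"jaw": 0.5,"offset": [0,0,20],"rot": [0,0,0]},{"jaw": 0.5,"offset": [0,0,25],"rot": [0,0,0]}]'

```text
time_s: 8.0
eef_pos: [0.5157, 0.0716, 0.0917]
eef_rot: [-0.0, 0.984, -0.176, 0.001]
wrist_force: [0.2, -0.1, -0.4]
opening: 0.739
grasp_force: 65.7
```

Call:
apply_moves --moves '[{"jaw": 0.5,"offset": [0,0,20],"rot": [0,0,0]},{"jaw": 0.5,"offset": [0,0,14],"rot": [0,0,0]},{"jaw": 0.5,"offset": [0,0,8],"rot": [0,0,0]},{"jaw": 0.5,"offset": [0,0,0],"rot": [0,0,0]},{"jaw": 0.5,"offset": [0,0,0],"rot": [0,0,0]}]'

```text
time_s: 8.62
eef_pos: [0.5155, 0.0718, 0.0505]
eef_rot: [-0.0, 0.984, -0.176, 0.001]
wrist_force: [-0.1, -1.3, -0.8]
opening: 0.739
grasp_force: 65.7
```

```bash
cat >> h.py <<'E'
def vise():
    o=ctrl.get_obs(); p=np.array(o["eef_pos"])*1000; a=np.radians(159.67); u=np.array([np.cos(a),np.sin(a)]); v=np.array([-u[1],u[0]])
    d=p[:2]-[489.7,81.2]
    t=np.degrees(rot(o["eef_rot"]).as_matrix()[:2,2])
    print("vise x,y %.1f %.1f  z %.1f head %.2f tilt %s t %.2f"%(d@u,d@v,p[2],head(o),np.round(t,2),o["time_s"]),"F",np.round(o["wrist_force"],1),"Fx_v %.1f"%(o["wrist_force"][:2]@u),o["opening"],o["grasp_force"])
E
python3 -c "
from h import *
vise();plate_tool('w5.png')"
```

```text
vise x,y -27.4 -0.2  z 50.5 head -20.30 tilt [ 0.07 -0.  ] t 8.62 F [-0.1 -1.3 -0.8] Fx_v -0.3 0.7390251890263971 65.68382620811462
plate in tool: score 0.59 z(top) -0.024034900670617358 slopes deg [ 0.13796202 -0.25128815] c [ 3.2 -0.4] [82.9 65. ] 0.0
```

Call:
apply_moves --moves '[{"jaw": 0.5,"offset": [0,0,4],"rot": [0,0,0]},{"jaw": 0.5,"offset": [0,0,3.5],"rot": [0,0,0]},{"jaw": 0.5,"offset": [-3,0,0],"rot": [0,0,0]},{"jaw": 0.5,"offset": [-4,0,0],"rot": [0,0,0]},{"jaw": 0.5,"offset": [-4,0,0],"rot": [0,0,0]}]'

```text
time_s: 9.35
eef_pos: [0.5054, 0.0755, 0.0428]
eef_rot: [0.0, 0.984, -0.176, 0.001]
wrist_force: [3.4, -1.4, -0.7]
opening: 0.738
grasp_force: 65.7
```

```bash
python3 -c "
from h import *
vise()"
```

```text
vise x,y -16.8 -0.1  z 42.8 head -20.29 tilt [ 0.15 -0.04] t 9.35 F [ 3.4 -1.4 -0.7] Fx_v -3.6 0.7384327426073478 65.6964898109436
```

Call:
apply_moves --moves '[{"jaw": 0.5,"offset": [-4.5,0,0],"rot": [0,0,0]},{"jaw": 0.5,"offset": [-5,0,0],"rot": [0,0,0]},{"jaw": 0.5,"offset": [-5,0,0],"rot": [0,0,0]},{"jaw": 0.5,"offset": [-5,0,0],"rot": [0,0,0]},{"jaw": 0.5,"offset": [-3,0,0],"rot": [0,0,0]}]'

```text
time_s: 9.98
eef_pos: [0.4848, 0.0831, 0.043]
eef_rot: [0.0, 0.984, -0.176, 0.002]
wrist_force: [6.3, -3.6, -2.1]
opening: 0.737
grasp_force: 65.8
```

```bash
python3 -c "
from h import *
vise();plate_tool('w6.png');s=shot('scene');save(cv2.resize(s[0][140:240,230:350],None,fx=6,fy=6,interpolation=2),'sc6.png')
A=cloud(s);W=A[(A[:,0]>.28)&(A[:,0]<.5)&(A[:,1]>.02)&(A[:,1]<.2)&(A[:,2]>.0675)&(A[:,2]<.075)]
a=np.radians(159.67);u=np.array([np.cos(a),np.sin(a)]);print(np.sort((W[:,:2]*1000-[489.7,81.2])@u)[::15].round(1))
vise()"
```

```text
vise x,y 5.3 -0.1  z 43.0 head -20.28 tilt [ 0.21 -0.05] t 9.97 F [ 6.3 -3.6 -2.1] Fx_v -7.2 0.7366226316999662 65.81751823425293
plate in tool: score 0.79 z(top) -0.024120801575239714 slopes deg [-0.43199304 -0.28452262] c [ 3.5 -0.6] [83.  65.4] 0.1
[-21.4 -10.5  -6.5  -3.   -1.1   2.5   4.7   8.   11.4  14.5  19.   24.5
  73.8  96.  113.8 118.4 156.2 171.8]
vise x,y 5.4 -0.1  z 43.0 head -20.29 tilt [ 0.19 -0.05] t 10.12 F [ 4.8 -2.9 -1.7] Fx_v -5.6 0.7372905642034621 65.81753611564636
```

View pics/sc6.png

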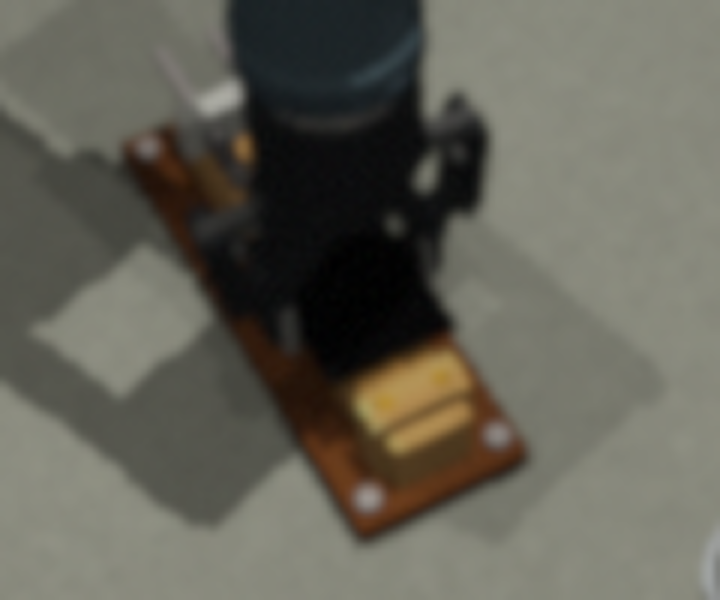

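Call:
apply_moves --moves '[{"jaw": 0.5,"offset": [0,0,2],"rot": [0,0,0]},{"jaw": 0.5,"offset": [0,0,2],"rot": [0,0,0]},{"jaw": 0.5,"offset": [0,0,2],"rot": [0,0,0]},{"jaw": 0.5,"offset": [0,0,1.5],"rot": [0,0,0]},{"jaw": 0.5,"offset": [0,0,0.5],"rot": [0,0,0]}]'

```text
time_s: 10.75
eef_pos: [0.4854, 0.0832, 0.0354]
eef_rot: [-0.0, 0.984, -0.176, 0.002]
wrist_force: [5.9, -2.5, 0.9]
opening: 0.738
grasp_force: 66.0
```

```bash
python3 -c "
from h import *
vise();plate_tool('w7.png')"
```

```text
vise x,y 4.7 -0.4  z 35.4 head -20.30 tilt [ 0.25 -0.03] t 10.75 F [ 5.9 -2.5  0.9] Fx_v -6.4 0.738423597538093 66.03262424468994
plate in tool: score 0.65 z(top) -0.023963988171795535 slopes deg [ 0.81610357 -0.25223705] c [ 3.6 -0.5] [83.5 65.4] 0.0
```

Call:
apply_moves --moves '[{"jaw": 0.5,"offset": [0,0,0.7],"rot": [0,0,0]},{"jaw": 0.5,"offset": [0,0,0.7],"rot": [0,0,0]},{"jaw": 0.5,"offset": [0,0,0.4],"rot": [0,0,0]},{"jaw": 0.5,"offset": [0,0,0],"rot": [0,0,0]},{"jaw": 0.5,"offset": [0,0,0],"rot": [0,0,0]}]'

```text
time_s: 11.48
eef_pos: [0.4855, 0.0832, 0.034]
eef_rot: [-0.0, 0.984, -0.176, 0.002]
wrist_force: [5.0, -2.5, 4.2]
opening: 0.735
grasp_force: 66.3
```

```bash
python3 -c "
from h import *
vise();plate_tool('w8.png')"
```

```text
vise x,y 4.7 -0.4  z 34.0 head -20.29 tilt [ 0.26 -0.03] t 11.47 F [ 5.  -2.5  4.2] Fx_v -5.5 0.7350885395902872 66.27913355827332
plate in tool: score 0.74 z(top) -0.024064132645462644 slopes deg [ 0.32731686 -0.23569625] c [ 3.6 -0.4] [65.2 83. ] 89.7
```

Call:
apply_moves --moves '[{"jaw": 0.5,"offset": [0.9,0,0],"rot": [0,0,0]},{"jaw": 0.5,"offset": [0.9,0,0],"rot": [0,0,0]},{"jaw": 0.5,"offset": [0.9,0,0],"rot": [0,0,0]},{"jaw": 0.5,"offset": [0.9,0,0],"rot": [0,0,0]},{"jaw": 0.5,"offset": [0.6,0,0],"rot": [0,0,0]}]'

```text
time_s: 12.2
eef_pos: [0.4889, 0.0819, 0.034]
eef_rot: [-0.0, 0.984, -0.176, 0.002]
wrist_force: [2.3, -1.5, 7.4]
opening: 0.736
grasp_force: 66.5
```

```bash
python3 -c "
from h import *
vise()"
```

```text
vise x,y 1.0 -0.4  z 34.0 head -20.29 tilt [ 0.2  -0.02] t 12.20 F [ 2.3 -1.5  7.4] Fx_v -2.7 0.7358221092505212 66.45112037658691
```

Call:
apply_moves --moves '[{"jaw": 0.5,"offset": [0.5,0,0],"rot": [0,0,0]},{"jaw": 0.5,"offset": [0.5,0,0],"rot": [0,0,0]},{"jaw": 0.5,"offset": [0,0,0],"rot": [0,0,0]},{"jaw": 0.5,"offset": [0,0,0],"rot": [0,0,0]},{"jaw": 0.5,"offset": [0,0,0],"rot": [0,0,0]}]'

```text
time_s: 12.82
eef_pos: [0.4899, 0.0816, 0.034]
eef_rot: [-0.0, 0.984, -0.176, 0.002]
wrist_force: [3.0, -1.7, 5.8]
opening: 0.733
grasp_force: 66.4
```

```bash
python3 -c "
from h import *
vise();plate_tool('w9.png')"
```

```text
vise x,y -0.0 -0.4  z 34.0 head -20.29 tilt [ 0.2  -0.02] t 12.82 F [ 3.  -1.7  5.8] Fx_v -3.4 0.7325804831692381 66.43410086631775
plate in tool: score 0.75 z(top) -0.024095191431549482 slopes deg [ 0.26554387 -0.24692342] c [ 3.4 -0.5] [83.1 65.4] 0.0
```

Call:
apply_moves --moves '[{"jaw": 0.5,"offset": [0.5,0,0],"rot": [0,0,0]},{"jaw": 0.5,"offset": [0.5,0,0],"rot": [0,0,0]},{"jaw": 0.5,"offset": [0,0,0],"rot": [0,0,0]},{"jaw": 0.5,"offset": [0,0,0],"rot": [0,0,0]},{"jaw": 0.5,"offset": [0,0,0],"rot": [0,0,0]}]'

```text
time_s: 13.55
eef_pos: [0.4907, 0.0813, 0.034]
eef_rot: [-0.0, 0.984, -0.176, 0.002]
wrist_force: [2.7, -1.2, 7.0]
opening: 0.74
grasp_force: 66.5
```

```bash
python3 -c "
from h import *
vise()"
```

```text
vise x,y -0.9 -0.4  z 34.0 head -20.29 tilt [ 0.19 -0.01] t 13.55 F [ 2.7 -1.2  7. ] Fx_v -2.9 0.7396866119565522 66.47307872772217
```

Call:
apply_moves --moves '[{"jaw": 0.5,"offset": [0.5,0,0],"rot": [0,0,0]},{"jaw": 0.5,"offset": [0.5,0,0],"rot": [0,0,0]},{"jaw": 0.5,"offset": [0,0,0],"rot": [0,0,0]},{"jaw": 0.5,"offset": [0,0,0],"rot": [0,0,0]},{"jaw": 0.5,"offset": [0,0,0],"rot": [0,0,0]}]'

```text
time_s: 14.18
eef_pos: [0.4909, 0.0812, 0.0339]
eef_rot: [-0.0, 0.984, -0.176, 0.001]
wrist_force: [-1.2, -0.4, 10.3]
opening: 0.736
grasp_force: 66.7
```

```bash
python3 -c "
from h import *
vise();plate_tool('w10.png')
im=cv2.imread('pics/w10.png');cv2.imwrite('pics/w10c.png',cv2.resize(im[60:260,180:460],None,fx=2.8,fy=2.8,interpolation=2))"
```

```text
vise x,y -1.1 -0.4  z 33.9 head -20.29 tilt [0.09 0.01] t 14.18 F [-1.2 -0.4 10.3] Fx_v 1.0 0.7360900234494177 66.73869609832764
plate in tool: score 0.6 z(top) -0.024141490494814094 slopes deg [ 0.14861465 -0.19182215] c [ 3.5 -0.4] [65.  82.3] 89.9
```

View pics/w10c.png

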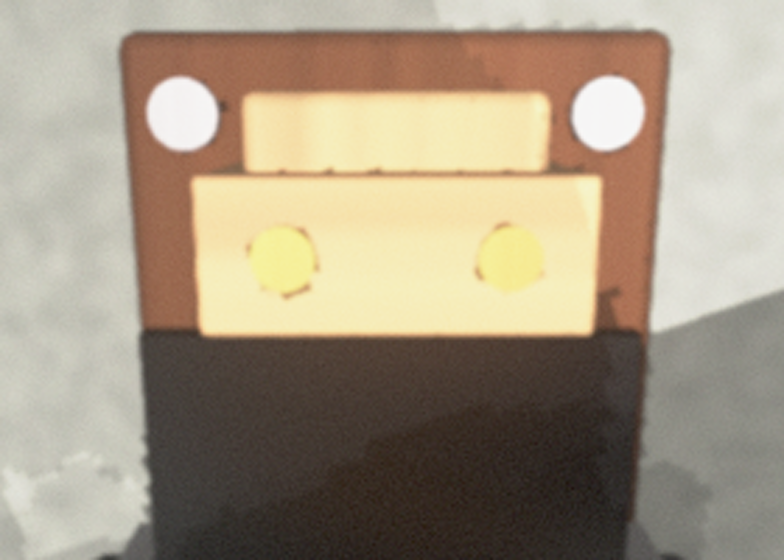

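Call:
apply_moves --moves '[{"jaw": 0.5,"offset": [0.3,0,0],"rot": [0,0,0]},{"jaw": 0.5,"offset": [0,0,0],"rot": [0,0,0]},{"jaw": 0.5,"offset": [0,0,0],"rot": [0,0,0]},{"jaw": 0.5,"offset": [0,0,0],"rot": [0,0,0]},{"jaw": 0.5,"offset": [0,0,0],"rot": [0,0,0]}]'

```text
time_s: 14.9
eef_pos: [0.4909, 0.0812, 0.0339]
eef_rot: [-0.0, 0.984, -0.176, 0.0]
wrist_force: [-1.4, -0.8, 11.8]
opening: 0.74
grasp_force: 66.8
```

```bash
python3 -c "
from h import *
vise()"
```

```text
vise x,y -1.1 -0.4  z 33.9 head -20.28 tilt [0.06 0.02] t 14.90 F [-1.4 -0.8 11.8] Fx_v 1.0 0.7401499167479568 66.83364987373352
```

Call:
apply_moves --moves '[{"jaw": 0.85,"offset": [0,0,0],"rot": [0,0,0]},{"jaw": 1,"offset": [0,0,0],"rot": [0,0,0]},{"jaw": 1,"offset": [0,0,0],"rot": [0,0,0]},{"jaw": 1,"offset": [0,0,0],"rot": [0,0,0]},{"jaw": 1,"offset": [0,0,0],"rot": [0,0,0]}]'

```text
time_s: 15.52
eef_pos: [0.4903, 0.0809, 0.0324]
eef_rot: [0.0, 0.984, -0.176, -0.0]
wrist_force: [-0.8, 0.5, 0.0]
opening: 1.002
grasp_force: 0.0
```

```bash
python3 -c "
from h import *
vise();plate_tool('w11.png')"
```

```text
vise x,y -0.7 0.1  z 32.4 head -20.30 tilt [-0.02  0.  ] t 15.53 F [-0.8  0.5  0. ] Fx_v 0.9 1.0019654750109797 0.0
plate in tool: score 0.56 z(top) -0.026003826350939282 slopes deg [ 0.06114104 -0.17595877] c [ 4.  -0.9] [82.  65.4] 0.0
```

Call:
apply_moves --moves '[{"jaw": 1,"offset": [0,0,-8],"rot": [0,0,0]},{"jaw": 1,"offset": [0,0,-20],"rot": [0,0,0]},{"jaw": 1,"offset": [0,0,-40],"rot": [0,0,0]},{"jaw": 1,"offset": [0,0,-40],"rot": [0,0,0]},{"jaw": 1,"offset": [0,0,-20],"rot": [0,0,0]}]'

```text
time_s: 16.25
eef_pos: [0.4917, 0.0808, 0.1636]
eef_rot: [-0.0, 0.984, -0.176, 0.002]
wrist_force: [0.5, -0.2, -0.6]
opening: 1.003
grasp_force: 0.0
```

Call:
apply_moves --moves '[{"jaw": 1,"offset": [0,0,-10],"rot": [0,0,0]},{"jaw": 1,"offset": [0,0,0],"rot": [0,0,0]},{"jaw": 1,"offset": [0,0,0],"rot": [0,0,0]},{"jaw": 1,"offset": [0,0,0],"rot": [0,0,0]},{"jaw": 1,"offset": [0,0,0],"rot": [0,0,0]}]'

```text
time_s: 16.88
eef_pos: [0.49, 0.0809, 0.1697]
eef_rot: [0.0, 0.984, -0.176, -0.001]
wrist_force: [0.2, 0.1, 0.7]
opening: 0.999
grasp_force: 0.0
```

```bash
python3 -c "
from h import *
vise();plate_tool('w12.png')"
```

```text
vise x,y -0.4 0.2  z 169.7 head -20.30 tilt [-0.08  0.01] t 16.88 F [0.2 0.1 0.7] Fx_v -0.2 0.9989514358223347 0.0
plate in tool: score 0.91 z(top) 0.11147807318489225 slopes deg [-0.09150378 -0.18524093] c [-0.2 -0.9] [90.7 65.2] 0.0
```

View pics/w12.png

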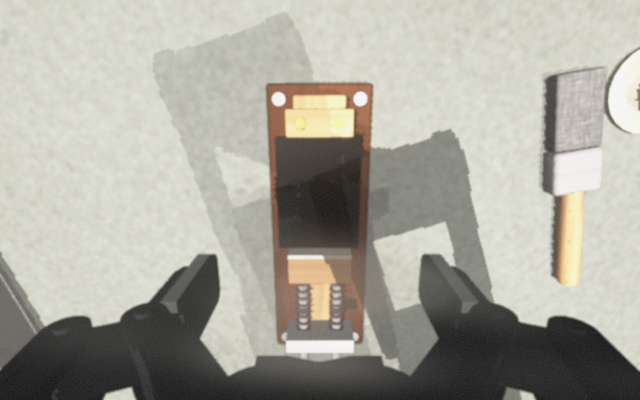

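The plate (rows 137–248) lies flat and square between the stop (row ~123) and the jaw (row ~252). It is centred, released, and clear of the gripper.

```bash
python3 -c "
from h import *
print(ctrl.hand_in())"
```

```text
the job is handed in; nothing more can be done
None
```

I loaded the largest black glass plate into the vise and handed the job in. The last wrist picture shows it flat, square and centred between the stop and the closed jaw, let go and clear of the gripper. The hand-in gave no verdict back, and I did not measure the bystanders again afterwards.

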